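# Crank the schooner hull under the mast punch

### The arm

A 7-joint arm with a two-finger parallel gripper is mounted at the origin on the work surface. World frame = base frame: x ahead of the robot, y to its left, z up, the work surface at z = 0. Lengths are in mm, angles in rad, forces in N, time in s.
With the tool pointing down it reaches from about 425 to 925 mm from the base axis. Payload 6.8 kg.
Tool frame: the origin (TCP) lies at the very end of the fingers, on their centre line; the grasp point (between the pads) lies 19 mm behind it; y points along the fingers, x is the direction in which the jaws open and shut, and the axes are right-handed (so a half turn about y gives the same grasp; the last joint's range is limited). The gripper opens to 88 mm and grips with 3 to 60 N. Pads are 20 mm wide; open, the fingers measure 115 mm over their backs; the gripper's body (75 mm by 178 mm) begins 61 mm behind the grasp point.
Start: joints at [-1.367, 0.477, 0.022, 1.555, -0.011, 1.109, -0.083], TCP at [207.068, 642.472, 222.664] pointing down, gripper open.
Joint ranges: [-2.96, 2.96], [-0.34, 2.1], [-1.41, 1.46], [0.24, 2.44], [-1.37, 4.51], [0.17, 1.92], [-2.96, 2.96]. Speed limits (rad/s): [2.39, 2.39, 3.14, 3.14, 3.14, 3.14, 3.14].

### API

Orientations are given as a rotation vector (axis times angle).
In Python, from plant import robot gives the robot as it stands.
- The arm moves only by the tool play_rows, never from a script. Its argument "rows" is a list of rows, each an object of numbers: "x", "y", "z": the shift along the tool's x, y, z as a fraction of full scale; "ax", "ay", "az": the turn, a rotation vector about the tool's x, y, z as a fraction of full scale; "claw": the closure, from -1 (fully open) to 1 (shut). In form: [{"x": .., "y": .., "z": .., "ax": .., "ay": .., "az": .., "claw": ..}, ...]. A call has 1 to 10 rows; each row shifts and turns the pose as measured when the row begins, along the tool's axes as they then stand; what a row does not reach is not made up. Full scale, the value 1, is 8 cm for a shift and pi/2 rad for a turn. A row lasts 1/10 s, in which the tool goes at most 50 mm and 8.59 degrees, less where a joint would pass 70% of its speed; a pose out of reach is approached as far as the arm can. A call with a number of a shift or a turn outside -1 to 1 is refused whole. A call with a gripper value outside its range is refused whole. The fingers move at their own pace and stop on an object; "squeeze" is the grip in N (left out, the last holds). Time passes only in rows, so rows that do not move let the fingers close. It gives the time, the measured TCP pose, the force and the opening at its end, in the units of the state.
- robot.sense(): the state, without advancing time (a new reading comes with each control period).
- robot.camera(name): name is "scene" or "top" or "wrist"; returns the picture (384x512x3 uint8, red, green, blue); there is no depth.
- robot.camera_info(name): a dict with "fx", "fy", "cx", "cy" (pixels), "origin" and "attitude" of the camera in the world. Camera axes: x right, y up, looking along -z (the intrinsics and any distortion apply to the point x, -y, -z); pixel columns grow to the right and rows downward; lengths in mm; the calibration is good to about 2 mm. A picture is of the moment at which its call begins: read the wrist's pose just before it. camera_info takes no time and is no camera call; for the wrist camera it gives the pose at the moment of the call.
- robot.close_job(): hands the job in, once; it reports no verdict.
The state is a dict: "time_s": time; "q": joint angles; "qd": joint speeds; "joint_efforts": joint torques, N m; "ee_pos": TCP position; "orientation": TCP orientation; "wrist_force": force on the tool from outside, world axes, zero at the start; "torque": the same for the moment, N m; "gripper_width": finger opening in mm.
Only numpy, scipy, OpenCV 4.12 (cv2) and the standard library are available. Lean on these libraries where they do the work, as an engineer would, in place of code of your own. Each camera call takes 0.05 s, during which the arm holds its last target. There are 200 camera calls.

### The job

One of the three dowel plugs has been left standing between the rails of the slipway, in the way of the model hull: take it out and put it in the tray. Then take the windlass crank by its grip and wind it round, without letting go on the way, until the mast step on the hull's deck is right beneath the point of the punch; only then press the punch's plunger head down to its stop to mark the mast and let it come back up. Leave the hull there and do not disturb the other plugs or the other things on the bench.

Things in the scene. Friction and masses are not known exactly. Their poses are not given: they have to be found in the camera images.
- slipway: Fixed walnut slipway, origin on the bench in mid-track; its y axis runs along the track, from the windlass towards the punch. Two rails 340 mm long, 12 mm wide, 14 mm high at x = -37 and +37 mm; the bench is bare between them. The bronze windlass (vertical barrel, 92 mm wide at the foot, 67 mm high) stands at y = -220 mm.
- windlass_axis (a point): Point on the windlass's vertical crank axis, 115 mm above the bench, level with the centre of the crank grip.
- crank_grip: Upright round wooden grip at the crank's end, 23 mm in diameter, 62 mm tall, spinning freely about its own vertical axis; origin at its centre, 115 mm above the bench and 50 mm from the windlass axis. The crank arm below it is 79 mm high, the hub nut 81 mm.
- crank (a joint): Angle of the crank about the windlass axis, rad, growing counter-clockwise seen from above; at 0 the arm points along the slipway's +x. A counter-clockwise turn (2 pi) moves the hull 48 mm along the slipway's +y, towards the punch; clockwise moves it back. It stays where it is left; turning takes about 2 N at the grip.
- mast_step (a point): Top centre of the round brass mast step, 20 mm across, in the middle of the hull's deck, 90 mm above the bench. It moves with the carriage on the rails: a cream ceramic cradle with a schooner hull 180 mm long (along the track), 58 mm wide, centred under the mast step, deck 87 mm and deck houses 94 mm above the bench.
- punch: Fixed steel bracket of the marking punch, origin on the bench on the track's centre line below the punch, axes as the slipway's. Column 18 mm thick, 160 mm high at x = -80 mm (foot 44 x 60 mm), an arm 22 mm wide along x at 137 to 155 mm height, sleeve 26 mm across ending 125 mm above the bench.
- punch_point (a point): The punch's point when up, 103 mm above the bench, on the plunger's vertical axis.
- plunger_top (a point): Top centre of the plunger's flat round head, 33 mm across and 10 mm thick, 195 mm above the bench when up. It moves with the head.
- plunger (a joint): Travel of the plunger: 0 up, 0.012 m fully down at its stop. A spring pushes it back up, 2.4 N at the top and 6 N at the stop.
- tray: Fixed shallow wooden tray, 140 mm (its x) by 120 mm (its y) outside, 20 mm high, walls 6 mm, floor 6 mm thick; origin at the centre of its underside.
- tray_floor (a point): Centre of the tray's inner floor.
- plug_a_centre (a point): Centre (half-way up) of a hardwood dowel plug standing upright, 18 mm in diameter, 70 mm tall. Any of the three plugs may be the one between the rails.
- plug_b_centre (a point): Centre of the second upright plug, 22 mm in diameter, 70 mm tall.
- plug_c_centre (a point): Centre of the third upright plug, 26 mm in diameter, 70 mm tall.
- varnish: Bystander: standing amber varnish bottle, 56 mm across, 210 mm tall, beside the windlass on its far side, where a wide hand turned the wrong way would knock it; origin at its foot.
- square: Bystander: steel square lying flat, blade 150 mm along its y, 12 mm high at most; origin at the blade's middle.
- brush_mug: Bystander: cream mug 76 mm across, 90 mm high; origin under its centre.
- sander: Bystander: cork sanding block 110 x 60 x 28 mm; origin under its centre.
- driver: Bystander: screwdriver 180 mm long lying flat, up to 30 mm high; origin under its middle.
Things that resemble listed ones, but are neither listed nor needed, are in the scene too. What is shaped like the part that bears plug_b_centre but red or turquoise is not meant.

How it is judged (in metres and radians):
On the way, in this order (a step that is already met when the one before it is completed fails the run):
1. the plug from between the rails is in the tray (((x of plug_a_centre in the frame of tray between -0.064 and 0.064 m and y of plug_a_centre in the frame of tray between -0.054 and 0.054 m and z of plug_a_centre in the frame of tray below 0.055 m) or (distance of plug_a_centre from where it was at the start of the episode below 0.03 m and (x of plug_a_centre in the frame of slipway above 0.05 m or x of plug_a_centre in the frame of slipway below -0.05 m))) and ((x of plug_b_centre in the frame of tray between -0.064 and 0.064 m and y of plug_b_centre in the frame of tray between -0.054 and 0.054 m and z of plug_b_centre in the frame of tray below 0.055 m) or (distance of plug_b_centre from where it was at the start of the episode below 0.03 m and (x of plug_b_centre in the frame of slipway above 0.05 m or x of plug_b_centre in the frame of slipway below -0.05 m))) and ((x of plug_c_centre in the frame of tray between -0.064 and 0.064 m and y of plug_c_centre in the frame of tray between -0.054 and 0.054 m and z of plug_c_centre in the frame of tray below 0.055 m) or (distance of plug_c_centre from where it was at the start of the episode below 0.03 m and (x of plug_c_centre in the frame of slipway above 0.05 m or x of plug_c_centre in the frame of slipway below -0.05 m)))), for 0.2 s.
2. the mast step is right beneath the punch point (within 5 mm) (horizontal distance between mast_step and punch_point below 0.005 m), for 0.2 s.
3. the plunger is pressed to its stop with the mast step beneath it (horizontal distance between mast_step and punch_point below 0.005 m and value of joint plunger above 0.0105 m), for 0.05 s.
At the end, for the whole second after the job is handed in: The plug from between the rails is in the tray, the others within 30 mm of their starts; the mast step is within 5 mm (from above) of the punch point; the plunger, pressed at least 10.5 of its 12 mm, is back up within 2 mm; the crank is at rest (all of step 1 and horizontal distance between mast_step and punch_point below 0.005 m and value of joint plunger below 0.002 m and velocity of joint crank between -0.1 and 0.1 rad/s); the robot touches nothing.
It fails at once if the crank grip let go while the hull is on its way (more than 12 mm from its start and more than 12 mm from the punch) (distance of mast_step from where it was at the start of the episode above 0.012 m and horizontal distance between mast_step and punch_point above 0.012 m and contact force between crank_grip and the fingers below 0.02 N).
It fails at once if the punch pressed with the mast step not beneath it (value of joint plunger above 0.004 m and horizontal distance between mast_step and punch_point above 0.007 m).
It fails at once if more than one plug moved by over 30 mm (distance of each of plug_a_centre, plug_b_centre from where it was at the start of the episode above 0.03 m or distance of each of plug_a_centre, plug_c_centre from where it was at the start of the episode above 0.03 m or distance of each of plug_b_centre, plug_c_centre from where it was at the start of the episode above 0.03 m).
It fails at once if a bystander moved by over 30 mm or the bottle or mug tipped (distance of any of varnish, square, brush_mug, sander, driver from where it was at the start of the episode above 0.03 m or angle between any of varnish, brush_mug's own z axis and vertical above 0.4 rad).
It also fails if it takes over 72 s, if anything falls off the work surface, if the arm or the gripper's body presses on something with over 40 N, if the wrist force passes 120 N, or if a joint passes its speed limit or range.

## Working session

There is one attempt and no reset: what is moved stays moved. The work goes in short steps, Python scripts to look and compute and a tool call to move; the robot and the scene stay as the last step left them, time stands still between calls to the robot, and variables do not carry over. Pictures are saved under pics/ and viewed, about 8 in all and at most 12, crops included, and the job is handed in when it is done.

Besides the shell and the picture viewer there is one more tool, called after "Call:" as name([rows], argument=value, ...), one row to a line, values as JSON. play_rows: Moves the arm, as the interface text tells. Its arguments: {"type":"object","properties":{"rows":{"type":"array"},"squeeze":{"type":"number"}},"required":["rows"]}

```bash
ls; mkdir -p pics; python3 - <<'E'
from plant import robot
import cv2,numpy as np
print(robot.sense())
for n in("scene","top","wrist"):
    print(n,robot.camera_info(n))
    cv2.imwrite(f"pics/{n}0.png",robot.camera(n)[...,::-1])
E
```

```text
pics
{'time_s': 0.0, 'q': array([-1.36710366,  0.47778468,  0.02232396,  1.55642235, -0.01148989,
        1.10927848, -0.08310103]), 'qd': array([ 0.00023646,  0.00018364,  0.00269977, -0.00169405,  0.00036573,
       -0.00109486, -0.00091671]), 'joint_efforts': array([-1.26215405e-04, -5.82857895e+01,  1.53468657e+00, -2.72605366e+01,
       -5.42434515e-02,  1.71794422e-02,  1.71529837e-04]), 'ee_pos': array([206.89395641, 641.89610735, 221.7040407 ]), 'orientation': array([-1.34187889, -0.97559467,  0.97782565]), 'wrist_force': array([0.04725743, 0.19959323, 0.29807842]), 'torque': array([-0.03128308, -0.00399141,  0.00890343]), 'gripper_width': 88.2473842792344}
scene {'fx': 347.2105593627197, 'fy': 347.2105593627197, 'cx': 257.10656936553767, 'cy': 190.8281469638155, 'origin': array([1185.56997474, -218.71994123,  740.55415476]), 'attitude': array([0.67857452, 0.53280415, 1.24394   ])}
top {'fx': 461.4643277392392, 'fy': 461.4643277392392, 'cx': 257.40832527730294, 'cy': 189.01887564422537, 'origin': array([ 335.63519987,  -57.37977598, 1482.99649733]), 'attitude': array([ 0.12387504, -0.1392657 , -1.55602198])}
wrist {'fx': 337.99741388637034, 'fy': 337.99741388637034, 'cx': 257.16161250553256, 'cy': 190.36848921341922, 'origin': array([132.40408229, 664.65194461, 384.25465351]), 'attitude': array([-0.25392407, -0.18408684,  1.25038932])}
```

```bash
python3 - <<'E'
import cv2
for n in("scene","top"):
    cv2.imwrite(f"pics/{n}0b.png",cv2.resize(cv2.imread(f"pics/{n}0.png"),(800,600),interpolation=cv2.INTER_CUBIC))
E
```

```text
(no output)
```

View pics/top0b.png

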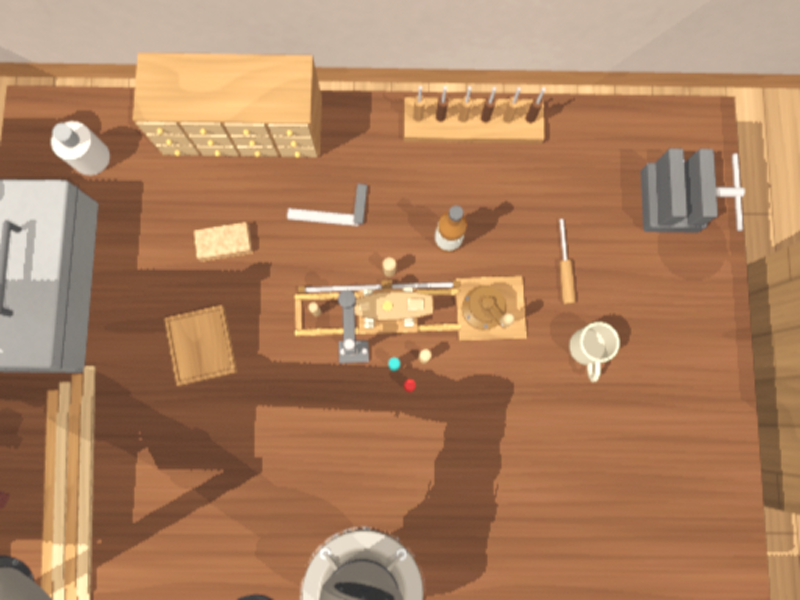

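View pics/scene0b.png

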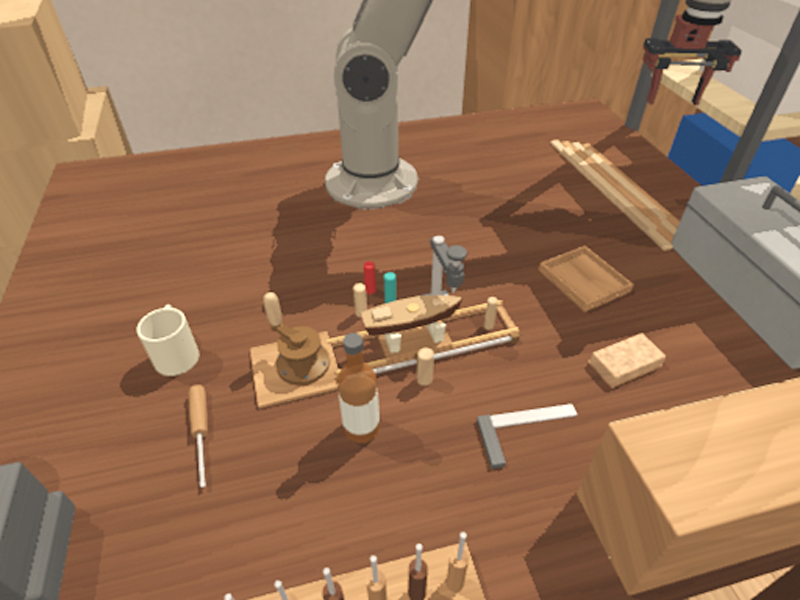

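```bash
python3 - <<'E'
import cv2
a=cv2.imread("pics/top0.png")[150:260,186:346]
cv2.imwrite("pics/topc.png",cv2.resize(a,None,fx=5,fy=5,interpolation=cv2.INTER_CUBIC))
a=cv2.imread("pics/scene0.png")[145:285,155:345]
cv2.imwrite("pics/scenec.png",cv2.resize(a,None,fx=4.2,fy=4.2,interpolation=cv2.INTER_CUBIC))
E
```

```text
(no output)
```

View pics/topc.png

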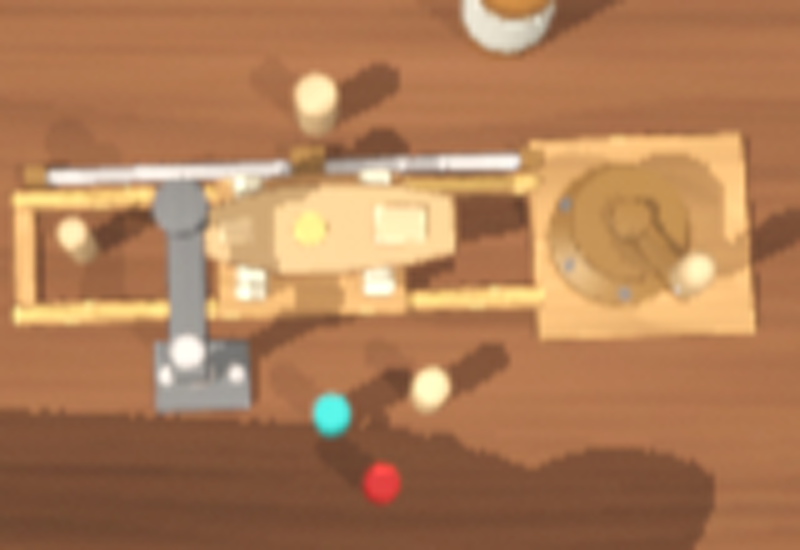

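View pics/scenec.png

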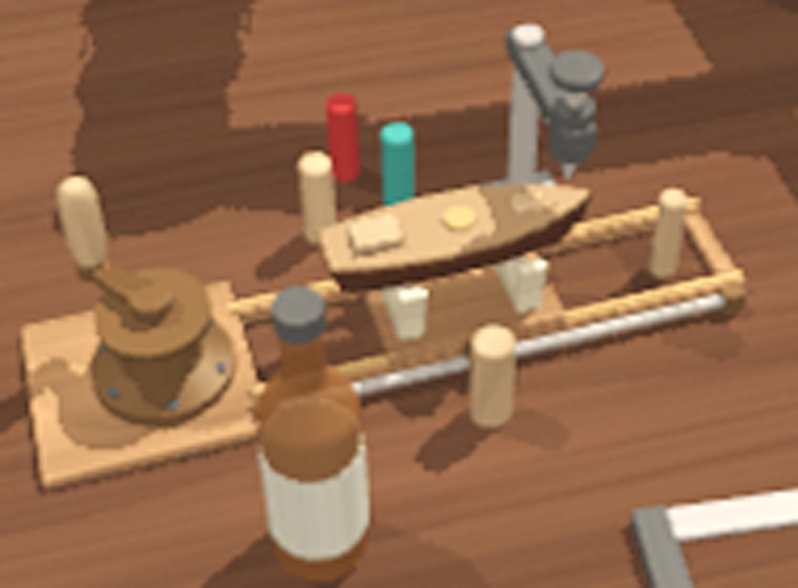

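```bash
cat > h.py <<'E'
import numpy as np, cv2
from scipy.spatial.transform import Rotation as R
from scipy.optimize import least_squares
from plant import robot
def proj(ci,P):
    p=R.from_rotvec(ci["attitude"]).inv().apply(np.atleast_2d(P)-ci["origin"])
    return np.c_[ci["cx"]+ci["fx"]*p[:,0]/-p[:,2], ci["cy"]-ci["fy"]*p[:,1]/-p[:,2]]
def ray(ci,uv,z):
    d=R.from_rotvec(ci["attitude"]).apply([(uv[0]-ci["cx"])/ci["fx"],-(uv[1]-ci["cy"])/ci["fy"],-1])
    return ci["origin"]+d*(z-ci["origin"][2])/d[2]
E
python3 - <<'E'
from h import *
T=robot.camera_info("top");S=robot.camera_info("scene")
t=lambda x,y:(186+(x+.5)/5-.5,150+(y+.5)/5-.5)
s=lambda x,y:(155+(x+.5)/4.2-.5,145+(y+.5)/4.2-.5)
ob=dict(head=(t(182,208),s(578,66),195),grip=(t(698,266),s(76,186),146),mast=(t(309,228),s(459,217),90),hub=(t(630,217),None,81),
 rp=(t(72,231),s(672,196),70),far=(t(316,90),s(494,338),70),near=(t(431,386),s(316,161),70),
 red=(t(382,482),s(342,102),70),teal=(t(331,414),s(398,130),70),bottle=(None,s(299,301),210))
for k,(a,b,z) in ob.items():
    print(k,*[np.round(ray(c,p,z),1) for c,p in((T,a),(S,b)) if p])
print("tray",[np.round(ray(T,(x/1.5625,y/1.5625),20),0) for x,y in((166,318),(222,306),(235,374),(178,385))])
print("traySc",[np.round(ray(S,(x/1.5625,y/1.5625),20),0) for x,y in((540,266),(585,248),(632,284),(588,309))])
for p in((14,193),(14,322)): print("rail",ray(T,t(*p),14))
for p in((700,203),(743,277)): print("railS",ray(S,s(*p),14))
E
```

```text
head [546.5  31.  195. ] [551.8  30.4 195. ]
grip [ 523.6 -268.3  146. ] [ 527.5 -270.4  146. ]
mast [552.2 -39.5  90. ] [555.1 -42.5  90. ]
hub [ 562.7 -237.1   81. ]
rp [551.7 107.3  70. ] [551.9 104.4  70. ]
far [642.7 -42.5  70. ] [640.6 -43.5  70. ]
near [ 458.2 -115.3   70. ] [ 459.3 -117.    70. ]
red [399.4 -85.8  70. ] [403.1 -87.3  70. ]
teal [440.4 -54.3  70. ] [442.3 -55.8  70. ]
bottle [ 707.9 -165.6  210. ]
tray [array([531., 411.,  20.]), array([557., 298.,  20.]), array([419., 265.,  20.]), array([396., 378.,  20.])]
traySc [array([439., 259.,  20.]), array([409., 375.,  20.]), array([534., 410.,  20.]), array([575., 293.,  20.])]
rail [584.63596335 151.95442501  14.        ]
rail [501.05066644 149.04425742  14.        ]
railS [510.74007231 148.12730869  14.        ]
railS [585.2249333  149.35890812  14.        ]
```

```bash
python3 - <<'E'
from h import *
s=robot.sense();print(s["time_s"],s["ee_pos"]);print(np.round(R.from_rotvec(s["orientation"]).as_matrix(),3))
E
```

```text
0.15 [206.92448462 642.01720345 221.92050629]
[[ 0.307 -0.    -0.952]
 [ 0.952 -0.001  0.307]
 [-0.001 -1.    -0.   ]]
```

Call:
play_rows([
  {"x": 0,"y": 0,"z": 0,"ax": 0,"ay": 0.08,"az": 0,"claw": -1},
], squeeze=20)

```text
time_s: 0.25
ee_pos: [207.0, 641.7, 221.5]
orientation: [-1.387, -0.879, 0.882]
wrist_force: [-0.7, 0.2, 0.0]
gripper_width: 87.7
```

```bash
cat >> h.py <<'E'
def yaw(s): 
    x=R.from_rotvec(s["orientation"]).as_matrix()[:,0]; return np.degrees(np.arctan2(x[1],x[0]))
def plan(wps,step=46,pmax=8.0,z3=True):
    """wps: list of (x,y,z,yawdeg or None); prints rows, ideal stepping"""
    s=robot.sense();p=s["ee_pos"].copy();M=R.from_rotvec(s["orientation"]);yw=yaw(s)
    tilt=M.as_matrix()[:,1]; print("t",round(s["time_s"],2),"p",np.round(p,1),"yaw",round(yw,2),"down",np.round(tilt,3),"F",np.round(s["wrist_force"],1),"w",round(s["gripper_width"],1))
    i=0
    for w in wps:
        ty=yw if w[3] is None else w[3]
        n=max(1,int(np.ceil(max(np.linalg.norm(np.array(w[:3])-p)/step,abs(ty-yw)/pmax))))
        p0=p.copy();y0=yw
        for k in range(1,n+1):
            d=(np.array(w[:3])-p0)/n; dy=(ty-y0)/n
            a=np.radians(yw); X=np.array([np.cos(a),np.sin(a),0]);Y=np.array([0,0,-1.]);Z=np.cross(X,Y)
            i+=1; print(i,'"x":%.3f,"y":%.3f,"z":%.3f,"ay":%.4f'%(d@X/80,d@Y/80,d@Z/80,-dy/90))
            yw+=dy
        p=np.array(w[:3],float)
E
python3 - <<'E'
from h import *
plan([(240,560,280,None),(552,108,210,3)])
E
```

```text
t 0.25 p [207.  641.7 221.5] yaw 64.84 down [-0.001 -0.002 -1.   ] F [-0.7  0.2  0. ] w 87.7
1 "x":-0.250,"y":-0.244,"z":-0.269,"ay":-0.0000
2 "x":-0.250,"y":-0.244,"z":-0.269,"ay":-0.0000
3 "x":-0.250,"y":-0.244,"z":-0.269,"ay":-0.0000
4 "x":-0.266,"y":0.067,"z":-0.456,"ay":0.0529
5 "x":-0.227,"y":0.067,"z":-0.477,"ay":0.0529
6 "x":-0.187,"y":0.067,"z":-0.494,"ay":0.0529
7 "x":-0.145,"y":0.067,"z":-0.508,"ay":0.0529
8 "x":-0.103,"y":0.067,"z":-0.518,"ay":0.0529
9 "x":-0.059,"y":0.067,"z":-0.525,"ay":0.0529
10 "x":-0.016,"y":0.067,"z":-0.528,"ay":0.0529
11 "x":0.028,"y":0.067,"z":-0.527,"ay":0.0529
12 "x":0.072,"y":0.067,"z":-0.523,"ay":0.0529
13 "x":0.115,"y":0.067,"z":-0.515,"ay":0.0529
14 "x":0.157,"y":0.067,"z":-0.504,"ay":0.0529
15 "x":0.199,"y":0.067,"z":-0.489,"ay":0.0529
16 "x":0.239,"y":0.067,"z":-0.471,"ay":0.0529
```

Call:
play_rows([
  {"x": -0.25,"y": -0.25,"z": -0.27,"ay": 0,"claw": -1},
  {"x": -0.25,"y": -0.25,"z": -0.27,"ay": 0,"claw": -1},
  {"x": -0.25,"y": -0.25,"z": -0.27,"ay": 0,"claw": -1},
  {"x": -0.27,"y": 0.06,"z": -0.45,"ay": 0.055,"claw": -1},
  {"x": -0.22,"y": 0.06,"z": -0.48,"ay": 0.055,"claw": -1},
  {"x": -0.19,"y": 0.06,"z": -0.49,"ay": 0.055,"claw": -1},
  {"x": -0.15,"y": 0.06,"z": -0.5,"ay": 0.055,"claw": -1},
  {"x": -0.1,"y": 0.06,"z": -0.52,"ay": 0.055,"claw": -1},
  {"x": -0.06,"y": 0.06,"z": -0.52,"ay": 0.055,"claw": -1},
  {"x": -0.02,"y": 0.06,"z": -0.53,"ay": 0.055,"claw": -1},
])

```text
validation failed for argument at $.ro...
```

```bash
python3 - <<'E'
from h import *
plan([(552,108,210,3)])
E
```

```text
t 0.25 p [207.  641.7 221.5] yaw 64.84 down [-0.001 -0.002 -1.   ] F [-0.7  0.2  0. ] w 87.7
1 "x":-0.300,"y":0.010,"z":-0.481,"ay":0.0491
2 "x":-0.262,"y":0.010,"z":-0.503,"ay":0.0491
3 "x":-0.223,"y":0.010,"z":-0.522,"ay":0.0491
4 "x":-0.182,"y":0.010,"z":-0.537,"ay":0.0491
5 "x":-0.140,"y":0.010,"z":-0.550,"ay":0.0491
6 "x":-0.097,"y":0.010,"z":-0.559,"ay":0.0491
7 "x":-0.054,"y":0.010,"z":-0.565,"ay":0.0491
8 "x":-0.010,"y":0.010,"z":-0.567,"ay":0.0491
9 "x":0.033,"y":0.010,"z":-0.566,"ay":0.0491
10 "x":0.077,"y":0.010,"z":-0.562,"ay":0.0491
11 "x":0.120,"y":0.010,"z":-0.555,"ay":0.0491
12 "x":0.162,"y":0.010,"z":-0.544,"ay":0.0491
13 "x":0.204,"y":0.010,"z":-0.530,"ay":0.0491
14 "x":0.244,"y":0.010,"z":-0.512,"ay":0.0491
```

All keys are probably required; resend with ax and az.

Call:
play_rows([
  {"x": -0.25,"y": -0.25,"z": -0.27,"ax": 0,"ay": 0,"az": 0,"claw": -1},
  {"x": -0.25,"y": -0.25,"z": -0.27,"ax": 0,"ay": 0,"az": 0,"claw": -1},
  {"x": -0.25,"y": -0.25,"z": -0.27,"ax": 0,"ay": 0,"az": 0,"claw": -1},
  {"x": -0.27,"y": 0.06,"z": -0.45,"ax": 0,"ay": 0.055,"az": 0,"claw": -1},
  {"x": -0.22,"y": 0.06,"z": -0.48,"ax": 0,"ay": 0.055,"az": 0,"claw": -1},
  {"x": -0.19,"y": 0.06,"z": -0.49,"ax": 0,"ay": 0.055,"az": 0,"claw": -1},
  {"x": -0.15,"y": 0.06,"z": -0.5,"ax": 0,"ay": 0.055,"az": 0,"claw": -1},
  {"x": -0.1,"y": 0.06,"z": -0.52,"ax": 0,"ay": 0.055,"az": 0,"claw": -1},
  {"x": -0.06,"y": 0.06,"z": -0.52,"ax": 0,"ay": 0.055,"az": 0,"claw": -1},
  {"x": -0.02,"y": 0.06,"z": -0.53,"ax": 0,"ay": 0.055,"az": 0,"claw": -1},
])

```text
time_s: 1.25
ee_pos: [402.5, 306.4, 246.9]
orientation: [-1.534, -0.399, 0.406]
wrist_force: [0.7, -0.4, -0.3]
gripper_width: 88.2
```

```bash
python3 - <<'E'
from h import *
plan([(552,108,210,3)])
E
```

```text
t 1.25 p [402.5 306.4 246.9] yaw 29.41 down [-0.004 -0.002 -1.   ] F [ 0.7 -0.4 -0.3] w 88.2
1 "x":0.068,"y":0.077,"z":-0.513,"ay":0.0489
2 "x":0.107,"y":0.077,"z":-0.506,"ay":0.0489
3 "x":0.146,"y":0.077,"z":-0.497,"ay":0.0489
4 "x":0.184,"y":0.077,"z":-0.484,"ay":0.0489
5 "x":0.220,"y":0.077,"z":-0.468,"ay":0.0489
6 "x":0.256,"y":0.077,"z":-0.450,"ay":0.0489
```

Call:
play_rows([
  {"x": 0.07,"y": 0.08,"z": -0.51,"ax": 0,"ay": 0.05,"az": 0,"claw": -1},
  {"x": 0.11,"y": 0.08,"z": -0.51,"ax": 0,"ay": 0.05,"az": 0,"claw": -1},
  {"x": 0.15,"y": 0.08,"z": -0.5,"ax": 0,"ay": 0.05,"az": 0,"claw": -1},
  {"x": 0.18,"y": 0.08,"z": -0.48,"ax": 0,"ay": 0.05,"az": 0,"claw": -1},
  {"x": 0.22,"y": 0.08,"z": -0.47,"ax": 0,"ay": 0.05,"az": 0,"claw": -1},
  {"x": 0.26,"y": 0.08,"z": -0.45,"ax": 0,"ay": 0.05,"az": 0,"claw": -1},
  {"x": 0,"y": 0,"z": 0,"ax": 0,"ay": 0,"az": 0,"claw": -1},
])

```text
time_s: 1.95
ee_pos: [555.7, 90.4, 206.7]
orientation: [-1.575, -0.008, 0.012]
wrist_force: [-1.0, 0.4, 0.1]
gripper_width: 87.3
```

```bash
python3 - <<'E'
from h import *
plan([(552,106,120,3),(552,106,40,3)])
ci=robot.camera_info("wrist");cv2.imwrite("pics/w1.png",cv2.resize(robot.camera("wrist")[...,::-1],(800,600),interpolation=cv2.INTER_CUBIC))
print(ci)
print(proj(ci,[(552,106,70),(549,31,195),(553.5,-41,90)])*1.5625)
E
```

```text
t 1.95 p [555.7  90.4 206.7] yaw 0.72 down [-0.003 -0.004 -1.   ] F [-1.   0.4  0.1] w 87.3
1 "x":-0.022,"y":0.542,"z":0.097,"ay":-0.0127
2 "x":-0.020,"y":0.542,"z":0.098,"ay":-0.0127
3 "x":0.000,"y":0.500,"z":0.000,"ay":-0.0000
4 "x":0.000,"y":0.500,"z":0.000,"ay":-0.0000
{'fx': 337.99741388637034, 'fy': 337.99741388637034, 'cx': 257.16161250553256, 'cy': 190.36848921341922, 'origin': array([555.88751574, 168.4408552 , 368.81913508]), 'attitude': array([-0.29570252, -0.00069231,  0.01350274])}
[[394.28316954 249.84825016]
 [380.04628746 504.08465411]
 [394.02695856 489.2873181 ]]
```

View pics/w1.png

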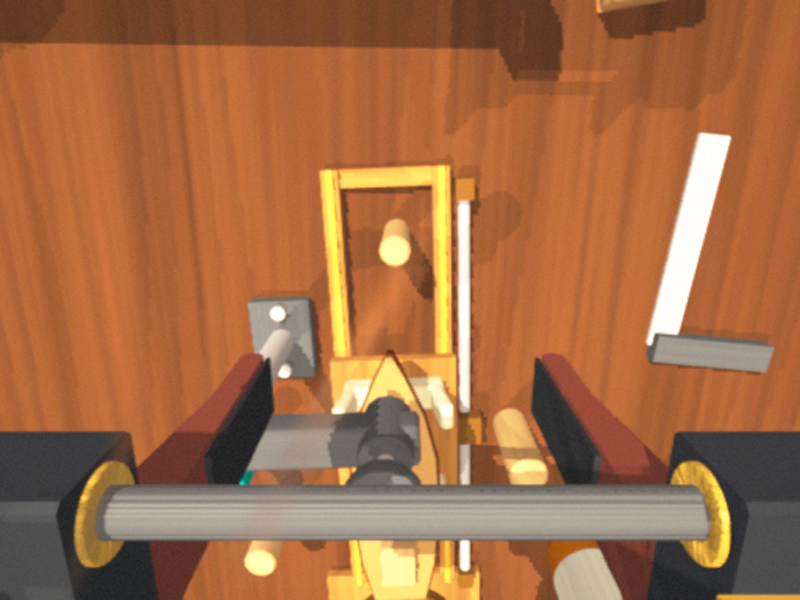

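Three natural-wood plugs are visible: the one between the rails at (395,250), the far one at (525,460) and the near one at (262,555). The red and turquoise cylinders are decoys. The one between the rails is the plug to move: it is about 18 mm wide (plug A), and its prediction (394,250) agrees.

Call:
play_rows([
  {"x": -0.04,"y": 0.4,"z": 0.2,"ax": 0,"ay": -0.025,"az": 0,"claw": -1},
  {"x": 0,"y": 0.5,"z": 0,"ax": 0,"ay": 0,"az": 0,"claw": -1},
  {"x": 0,"y": 0.5,"z": 0,"ax": 0,"ay": 0,"az": 0,"claw": -1},
  {"x": 0,"y": 0.4,"z": 0,"ax": 0,"ay": 0,"az": 0,"claw": -1},
  {"x": 0,"y": 0.2,"z": 0,"ax": 0,"ay": 0,"az": 0,"claw": -1},
  {"x": 0,"y": 0,"z": 0,"ax": 0,"ay": 0,"az": 0,"claw": -1},
])

```text
time_s: 2.6
ee_pos: [548.2, 120.3, 42.7]
orientation: [-1.565, -0.055, 0.059]
wrist_force: [0.1, -0.2, 1.2]
gripper_width: 88.2
```

Call:
play_rows([
  {"x": 0.04,"y": 0,"z": -0.12,"ax": 0,"ay": 0,"az": 0,"claw": -1},
  {"x": 0,"y": 0,"z": 0,"ax": 0,"ay": 0,"az": 0,"claw": -1},
  {"x": 0,"y": 0,"z": 0,"ax": 0,"ay": 0,"az": 0,"claw": -1},
])

```text
time_s: 2.9
ee_pos: [552.9, 112.8, 44.9]
orientation: [-1.563, -0.06, 0.061]
wrist_force: [-0.2, 0.3, 0.3]
gripper_width: 87.8
```

Call:
play_rows([
  {"x": 0.0,"y": 0.06,"z": -0.1,"ax": 0,"ay": 0,"az": 0,"claw": -1},
  {"x": 0,"y": 0,"z": 0,"ax": 0,"ay": 0,"az": 0,"claw": -1},
  {"x": 0,"y": 0,"z": 0,"ax": 0,"ay": 0,"az": 0,"claw": -1},
])

```text
time_s: 3.2
ee_pos: [555.1, 104.4, 41.9]
orientation: [-1.561, -0.063, 0.058]
wrist_force: [-0.1, -0.0, 0.0]
gripper_width: 87.8
```

Call:
play_rows([
  {"x": -0.03,"y": 0.02,"z": 0.01,"ax": 0,"ay": 0,"az": 0,"claw": 1},
  {"x": 0,"y": 0,"z": 0,"ax": 0,"ay": 0,"az": 0,"claw": 1},
  {"x": 0,"y": 0,"z": 0,"ax": 0,"ay": 0,"az": 0,"claw": 1},
  {"x": 0,"y": 0,"z": 0,"ax": 0,"ay": 0,"az": 0,"claw": 1},
  {"x": 0,"y": 0,"z": 0,"ax": 0,"ay": 0,"az": 0,"claw": 1},
  {"x": 0,"y": 0,"z": 0,"ax": 0,"ay": 0,"az": 0,"claw": 1},
])

```text
time_s: 3.8
ee_pos: [552.4, 105.3, 40.4]
orientation: [-1.561, -0.063, 0.058]
wrist_force: [-0.2, 0.1, 0.4]
gripper_width: 43.2
```

```bash
python3 - <<'E'
from h import *
plan([(552,110,150,3),(480,338,150,15),(480,338,60,15)])
E
```

```text
t 3.8 p [552.4 105.3  40.4] yaw 4.39 down [ 0.003  0.009 -1.   ] F [-0.2  0.1  0.4] w 43.2
1 "x":-0.000,"y":-0.457,"z":0.019,"ay":0.0052
2 "x":-0.000,"y":-0.457,"z":0.019,"ay":0.0052
3 "x":-0.001,"y":-0.457,"z":0.019,"ay":0.0052
4 "x":-0.125,"y":0.000,"z":0.482,"ay":-0.0222
5 "x":-0.108,"y":0.000,"z":0.486,"ay":-0.0222
6 "x":-0.091,"y":0.000,"z":0.490,"ay":-0.0222
7 "x":-0.074,"y":0.000,"z":0.493,"ay":-0.0222
8 "x":-0.057,"y":0.000,"z":0.495,"ay":-0.0222
9 "x":-0.039,"y":0.000,"z":0.497,"ay":-0.0222
10 "x":0.000,"y":0.562,"z":0.000,"ay":-0.0000
11 "x":0.000,"y":0.562,"z":0.000,"ay":-0.0000
```

Still closing; wait more, then lift.

Call:
play_rows([
  {"x": 0,"y": 0,"z": 0,"ax": 0,"ay": 0,"az": 0,"claw": 1},
  {"x": 0,"y": 0,"z": 0,"ax": 0,"ay": 0,"az": 0,"claw": 1},
  {"x": 0,"y": 0,"z": 0,"ax": 0,"ay": 0,"az": 0,"claw": 1},
  {"x": 0,"y": 0,"z": 0,"ax": 0,"ay": 0,"az": 0,"claw": 1},
  {"x": 0,"y": 0,"z": 0,"ax": 0,"ay": 0,"az": 0,"claw": 1},
], squeeze=25)

```text
time_s: 4.3
ee_pos: [552.5, 105.4, 40.3]
orientation: [-1.561, -0.063, 0.058]
wrist_force: [-0.9, 0.4, 0.4]
gripper_width: 17.6
```

Call:
play_rows([
  {"x": 0,"y": -0.2,"z": 0,"ax": 0,"ay": 0,"az": 0,"claw": 1},
  {"x": 0,"y": -0.4,"z": 0,"ax": 0,"ay": 0,"az": 0,"claw": 1},
  {"x": 0,"y": -0.4,"z": 0.05,"ax": 0,"ay": 0,"az": 0,"claw": 1},
  {"x": -0.1,"y": -0.2,"z": 0.3,"ax": 0,"ay": -0.02,"az": 0,"claw": 1},
  {"x": -0.1,"y": 0,"z": 0.45,"ax": 0,"ay": -0.02,"az": 0,"claw": 1},
  {"x": -0.1,"y": 0,"z": 0.45,"ax": 0,"ay": -0.02,"az": 0,"claw": 1},
  {"x": -0.08,"y": 0,"z": 0.45,"ax": 0,"ay": -0.02,"az": 0,"claw": 1},
  {"x": -0.06,"y": 0,"z": 0.45,"ax": 0,"ay": -0.02,"az": 0,"claw": 1},
  {"x": -0.02,"y": 0,"z": 0.3,"ax": 0,"ay": -0.02,"az": 0,"claw": 1},
  {"x": 0,"y": 0,"z": 0,"ax": 0,"ay": 0,"az": 0,"claw": 1},
])

```text
time_s: 5.3
ee_pos: [483.8, 298.3, 142.2]
orientation: [-1.551, -0.214, 0.206]
wrist_force: [-0.3, 0.5, 0.4]
gripper_width: 17.3
```

```bash
python3 - <<'E'
from h import *
plan([(480,337,150,15)])
E
```

```text
t 5.3 p [483.8 298.3 142.2] yaw 15.33 down [ 0.004  0.01  -1.   ] F [-0.3  0.5  0.4] w 17.3
1 "x":0.082,"y":-0.098,"z":0.479,"ay":0.0037
```

Call:
play_rows([
  {"x": 0.08,"y": 0,"z": 0.3,"ax": 0,"ay": 0,"az": 0,"claw": 1},
  {"x": 0,"y": 0.2,"z": 0.1,"ax": 0,"ay": 0,"az": 0,"claw": 1},
  {"x": 0,"y": 0.4,"z": 0,"ax": 0,"ay": 0,"az": 0,"claw": 1},
  {"x": 0,"y": 0.3,"z": 0,"ax": 0,"ay": 0,"az": 0,"claw": 1},
  {"x": 0,"y": 0,"z": 0,"ax": 0,"ay": 0,"az": 0,"claw": 1},
  {"x": 0,"y": 0,"z": 0,"ax": 0,"ay": 0,"az": 0,"claw": 1},
])

```text
time_s: 5.9
ee_pos: [483.3, 325.0, 65.5]
orientation: [-1.556, -0.208, 0.201]
wrist_force: [0.2, 0.6, 0.0]
gripper_width: 17.3
```

Call:
play_rows([
  {"x": 0,"y": 0.12,"z": 0.1,"ax": 0,"ay": 0,"az": 0,"claw": 1},
  {"x": 0,"y": 0.06,"z": 0.02,"ax": 0,"ay": 0,"az": 0,"claw": 1},
  {"x": 0,"y": 0,"z": 0,"ax": 0,"ay": 0,"az": 0,"claw": 1},
])

```text
time_s: 6.2
ee_pos: [482.2, 333.9, 51.9]
orientation: [-1.556, -0.207, 0.197]
wrist_force: [-0.1, 0.7, -0.2]
gripper_width: 16.9
```

Call:
play_rows([
  {"x": 0,"y": 0.05,"z": 0,"ax": 0,"ay": 0,"az": 0,"claw": 1},
  {"x": 0,"y": 0.02,"z": 0,"ax": 0,"ay": 0,"az": 0,"claw": 1},
  {"x": 0,"y": 0,"z": 0,"ax": 0,"ay": 0,"az": 0,"claw": 1},
])

```text
time_s: 6.5
ee_pos: [482.9, 334.7, 46.9]
orientation: [-1.554, -0.209, 0.196]
wrist_force: [0.9, 0.8, -1.0]
gripper_width: 17.3
```

Call:
play_rows([
  {"x": 0,"y": 0,"z": 0,"ax": 0,"ay": 0,"az": 0,"claw": -1},
  {"x": 0,"y": 0,"z": 0,"ax": 0,"ay": 0,"az": 0,"claw": -1},
  {"x": 0,"y": 0,"z": 0,"ax": 0,"ay": 0,"az": 0,"claw": -1},
  {"x": 0,"y": 0,"z": 0,"ax": 0,"ay": 0,"az": 0,"claw": -1},
  {"x": 0,"y": 0,"z": 0,"ax": 0,"ay": 0,"az": 0,"claw": -1},
  {"x": 0,"y": 0,"z": 0,"ax": 0,"ay": 0,"az": 0,"claw": -1},
  {"x": 0,"y": -0.2,"z": 0,"ax": 0,"ay": 0,"az": 0,"claw": -1},
  {"x": 0,"y": -0.4,"z": 0,"ax": 0,"ay": 0,"az": 0,"claw": -1},
  {"x": 0,"y": -0.4,"z": 0,"ax": 0,"ay": 0,"az": 0,"claw": -1},
  {"x": 0,"y": -0.5,"z": 0,"ax": 0,"ay": 0,"az": 0,"claw": -1},
])

```text
time_s: 7.5
ee_pos: [479.3, 331.3, 168.7]
orientation: [-1.56, -0.203, 0.202]
wrist_force: [0.9, 0.9, -0.2]
gripper_width: 87.7
```

```bash
python3 - <<'E'
from h import *
ci=robot.camera_info("wrist");a=robot.camera("wrist")[...,::-1];cv2.imwrite("pics/w2.png",a)
p=proj(ci,[(483,335,76)])[0];print(p)
plan([(420,250,290,20),(430,-150,290,80),(480,-262,290,90)])
E
```

```text
[261.8929084  187.81768061]
t 7.55 p [483.1 333.5 176.3] yaw 14.7 down [ 0.009  0.009 -1.   ] F [2.3 0.9 3. ] w 87.5
1 "x":-0.257,"y":-0.355,"z":-0.202,"ay":-0.0147
2 "x":-0.262,"y":-0.355,"z":-0.196,"ay":-0.0147
3 "x":-0.266,"y":-0.355,"z":-0.190,"ay":-0.0147
4 "x":-0.270,"y":-0.355,"z":-0.184,"ay":-0.0147
5 "x":-0.177,"y":0.000,"z":-0.527,"ay":-0.0741
6 "x":-0.237,"y":0.000,"z":-0.503,"ay":-0.0741
7 "x":-0.294,"y":0.000,"z":-0.472,"ay":-0.0741
8 "x":-0.346,"y":0.000,"z":-0.435,"ay":-0.0741
9 "x":-0.395,"y":0.000,"z":-0.391,"ay":-0.0741
10 "x":-0.437,"y":0.000,"z":-0.343,"ay":-0.0741
11 "x":-0.474,"y":0.000,"z":-0.290,"ay":-0.0741
12 "x":-0.505,"y":0.000,"z":-0.233,"ay":-0.0741
13 "x":-0.528,"y":0.000,"z":-0.173,"ay":-0.0741
14 "x":-0.423,"y":0.000,"z":-0.286,"ay":-0.0370
15 "x":-0.439,"y":0.000,"z":-0.261,"ay":-0.0370
16 "x":-0.454,"y":0.000,"z":-0.235,"ay":-0.0370
```

View pics/w2.png

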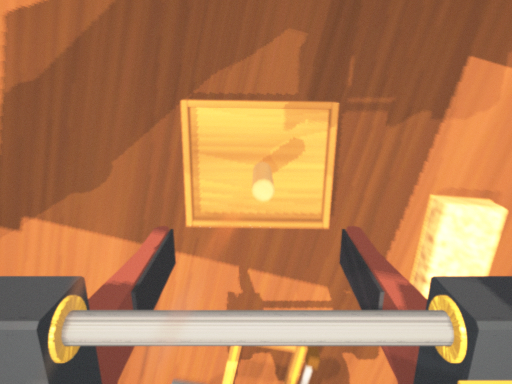

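```bash
python3 - <<'E'
from h import *
plan([(485,333,260,15),(524,-268,260,90)],step=44)
E
```

```text
t 7.55 p [483.1 333.5 176.3] yaw 14.7 down [ 0.009  0.009 -1.   ] F [2.3 0.9 3. ] w 87.5
1 "x":0.011,"y":-0.523,"z":-0.006,"ay":-0.0017
2 "x":0.011,"y":-0.523,"z":-0.006,"ay":-0.0017
3 "x":-0.105,"y":0.000,"z":-0.527,"ay":-0.0595
4 "x":-0.154,"y":0.000,"z":-0.515,"ay":-0.0595
5 "x":-0.201,"y":0.000,"z":-0.499,"ay":-0.0595
6 "x":-0.247,"y":0.000,"z":-0.478,"ay":-0.0595
7 "x":-0.291,"y":0.000,"z":-0.452,"ay":-0.0595
8 "x":-0.332,"y":0.000,"z":-0.423,"ay":-0.0595
9 "x":-0.370,"y":0.000,"z":-0.391,"ay":-0.0595
10 "x":-0.405,"y":0.000,"z":-0.354,"ay":-0.0595
11 "x":-0.436,"y":0.000,"z":-0.315,"ay":-0.0595
12 "x":-0.463,"y":0.000,"z":-0.273,"ay":-0.0595
13 "x":-0.487,"y":0.000,"z":-0.228,"ay":-0.0595
14 "x":-0.506,"y":0.000,"z":-0.182,"ay":-0.0595
15 "x":-0.521,"y":0.000,"z":-0.134,"ay":-0.0595
16 "x":-0.531,"y":0.000,"z":-0.085,"ay":-0.0595
```

Call:
play_rows([
  {"x": 0,"y": -0.5,"z": 0,"ax": 0,"ay": 0,"az": 0,"claw": -1},
  {"x": 0,"y": -0.5,"z": 0,"ax": 0,"ay": 0,"az": 0,"claw": -1},
  {"x": -0.1,"y": 0,"z": -0.53,"ax": 0,"ay": -0.06,"az": 0,"claw": -1},
  {"x": -0.15,"y": 0,"z": -0.52,"ax": 0,"ay": -0.06,"az": 0,"claw": -1},
  {"x": -0.2,"y": 0,"z": -0.5,"ax": 0,"ay": -0.06,"az": 0,"claw": -1},
  {"x": -0.25,"y": 0,"z": -0.48,"ax": 0,"ay": -0.06,"az": 0,"claw": -1},
  {"x": -0.29,"y": 0,"z": -0.45,"ax": 0,"ay": -0.06,"az": 0,"claw": -1},
  {"x": -0.33,"y": 0,"z": -0.42,"ax": 0,"ay": -0.06,"az": 0,"claw": -1},
  {"x": -0.37,"y": 0,"z": -0.39,"ax": 0,"ay": -0.06,"az": 0,"claw": -1},
  {"x": -0.4,"y": 0,"z": -0.35,"ax": 0,"ay": -0.06,"az": 0,"claw": -1},
])

```text
time_s: 8.55
ee_pos: [511.8, -15.0, 269.2]
orientation: [-1.404, -0.846, 0.788]
wrist_force: [0.9, 0.5, 0.2]
gripper_width: 87.6
```

```bash
python3 - <<'E'
from h import *
plan([(524,-268,250,90)],step=44)
E
```

```text
t 8.55 p [511.8 -15.  269.2] yaw 60.18 down [ 0.027  0.025 -0.999] F [0.9 0.5 0.2] w 87.6
1 "x":-0.445,"y":0.040,"z":-0.284,"ay":-0.0552
2 "x":-0.468,"y":0.040,"z":-0.245,"ay":-0.0552
3 "x":-0.487,"y":0.040,"z":-0.203,"ay":-0.0552
4 "x":-0.503,"y":0.040,"z":-0.160,"ay":-0.0552
5 "x":-0.515,"y":0.040,"z":-0.116,"ay":-0.0552
6 "x":-0.523,"y":0.040,"z":-0.071,"ay":-0.0552
```

Call:
play_rows([
  {"x": -0.44,"y": 0.04,"z": -0.28,"ax": 0,"ay": -0.055,"az": 0,"claw": -1},
  {"x": -0.47,"y": 0.04,"z": -0.24,"ax": 0,"ay": -0.055,"az": 0,"claw": -1},
  {"x": -0.49,"y": 0.04,"z": -0.2,"ax": 0,"ay": -0.055,"az": 0,"claw": -1},
  {"x": -0.5,"y": 0.04,"z": -0.16,"ax": 0,"ay": -0.055,"az": 0,"claw": -1},
  {"x": -0.5,"y": 0.04,"z": -0.12,"ax": 0,"ay": -0.055,"az": 0,"claw": -1},
  {"x": -0.4,"y": 0.04,"z": -0.05,"ax": 0,"ay": -0.055,"az": 0,"claw": -1},
  {"x": 0,"y": 0,"z": 0,"ax": 0,"ay": 0,"az": 0,"claw": -1},
])

```text
time_s: 9.25
ee_pos: [522.8, -274.0, 251.6]
orientation: [-1.215, -1.257, 1.183]
wrist_force: [0.7, -0.8, -0.5]
gripper_width: 87.5
```

```bash
cat >> h.py <<'E'
def corr(x,y,z,yw):
    """single-shot correction in row units to a vertical tool pose"""
    s=robot.sense();M=R.from_rotvec(s["orientation"]);a=np.radians(yw)
    X=np.array([np.cos(a),np.sin(a),0]);Y=np.array([0,0,-1.]);G=R.from_matrix(np.c_[X,Y,np.cross(X,Y)])
    d=M.inv().apply(np.array([x,y,z])-s["ee_pos"])/80; r=(M.inv()*G).as_rotvec()/(np.pi/2)
    print("t",round(s["time_s"],2),"p",np.round(s["ee_pos"],1),"yaw",round(yaw(s),2),"shift",np.round(d,3),"turn",np.round(r,4),"F",np.round(s["wrist_force"],1),"w",round(s["gripper_width"],1))
E
python3 - <<'E'
from h import *
corr(524,-268,250,90)
ci=robot.camera_info("wrist");a=robot.camera("wrist")[...,::-1]
cv2.imwrite("pics/w3.png",cv2.resize(a,(800,600),interpolation=cv2.INTER_CUBIC))
print(proj(ci,[(525.5,-269.5,146),(562.7,-237,81),(708,-166,210)])*1.5625)
import json;json.dump({k:np.array(v).tolist() for k,v in ci.items()},open("w3.json","w"))
E
```

```text
t 9.25 p [ 522.8 -274.   251.6] yaw 90.73 shift [ 0.075  0.022 -0.015] turn [0.0245 0.0078 0.0145] F [ 0.7 -0.8 -0.5] w 87.5
[[409.05121722 290.2686268 ]
 [453.10323542 312.92142144]
 [601.79408766 655.23997614]]
```

View pics/w3.png

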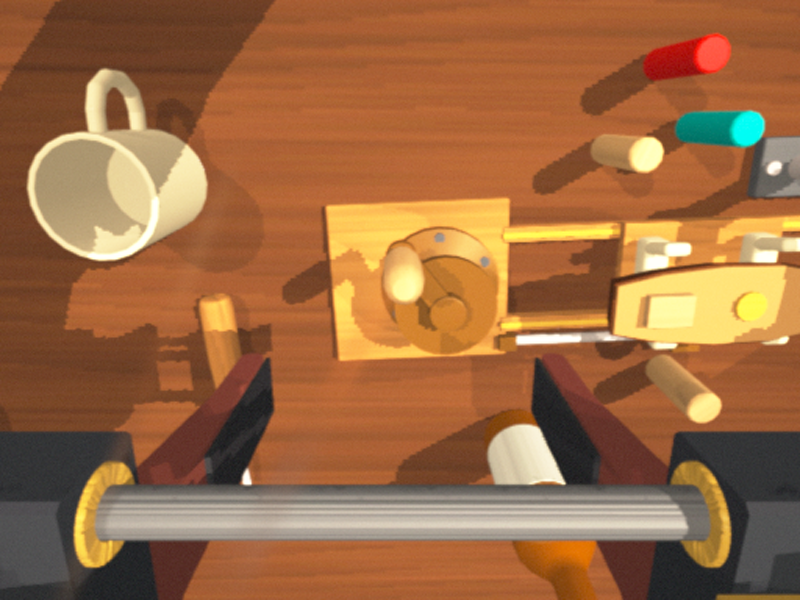

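```bash
python3 - <<'E'
from h import *
import json
ci={k:np.array(v) for k,v in json.load(open("w3.json")).items()}
for p,z in(((404,280),146),((452,312),81),((751,306),90)): print(np.round(ray(ci,(p[0]/1.5625,p[1]/1.5625),z),1))
corr(523,-271,150,90)
E
```

```text
[ 519.8 -272.3  146. ]
[ 562.  -237.8   81. ]
[553.5 -42.2  90. ]
t 9.3 p [ 523.3 -271.9  251.7] yaw 90.71 shift [-0.02   1.27   0.053] turn [0.0247 0.0076 0.0154] F [-0.3  0.6  0.1] w 87.8
```

Call:
play_rows([
  {"x": 0,"y": 0.3,"z": 0.02,"ax": 0.025,"ay": 0.007,"az": 0.015,"claw": -1},
  {"x": 0,"y": 0.4,"z": 0,"ax": 0,"ay": 0,"az": 0,"claw": -1},
  {"x": 0,"y": 0.3,"z": 0,"ax": 0,"ay": 0,"az": 0,"claw": -1},
  {"x": 0,"y": 0,"z": 0,"ax": 0,"ay": 0,"az": 0,"claw": -1},
  {"x": 0,"y": 0,"z": 0,"ax": 0,"ay": 0,"az": 0,"claw": -1},
])

```text
time_s: 9.8
ee_pos: [525.6, -265.5, 174.4]
orientation: [-1.211, -1.215, 1.206]
wrist_force: [-0.5, -0.7, 1.0]
gripper_width: 87.8
```

```bash
python3 - <<'E'
from h import *
corr(522.5,-271,97,90)
E
```

```text
t 9.8 p [ 525.6 -265.5  174.4] yaw 90.04 shift [-0.071  0.967  0.044] turn [0.0033 0.0005 0.0015] F [-0.5 -0.7  1. ] w 87.8
```

Call:
play_rows([
  {"x": -0.06,"y": 0.3,"z": 0.04,"ax": 0.003,"ay": 0,"az": 0,"claw": -1},
  {"x": 0,"y": 0.4,"z": 0,"ax": 0,"ay": 0,"az": 0,"claw": -1},
  {"x": 0,"y": 0.2,"z": 0,"ax": 0,"ay": 0,"az": 0,"claw": -1},
  {"x": 0,"y": 0,"z": 0,"ax": 0,"ay": 0,"az": 0,"claw": -1},
  {"x": 0,"y": 0,"z": 0,"ax": 0,"ay": 0,"az": 0,"claw": -1},
])

```text
time_s: 10.3
ee_pos: [529.3, -268.8, 110.0]
orientation: [-1.217, -1.223, 1.205]
wrist_force: [0.4, 0.5, -0.5]
gripper_width: 87.8
```

```bash
python3 - <<'E'
from h import *
corr(522.5,-271,97,90)
E
```

```text
t 10.3 p [ 529.3 -268.8  110. ] yaw 90.21 shift [-0.028  0.161  0.088] turn [0.009  0.0023 0.0004] F [ 0.4  0.5 -0.5] w 87.8
```

Call:
play_rows([
  {"x": -0.03,"y": 0.13,"z": 0.09,"ax": 0.009,"ay": 0.002,"az": 0,"claw": -1},
  {"x": 0,"y": 0,"z": 0,"ax": 0,"ay": 0,"az": 0,"claw": -1},
  {"x": 0,"y": 0,"z": 0,"ax": 0,"ay": 0,"az": 0,"claw": -1},
  {"x": 0,"y": 0,"z": 0,"ax": 0,"ay": 0,"az": 0,"claw": -1},
])

```text
time_s: 10.7
ee_pos: [524.1, -272.0, 102.9]
orientation: [-1.213, -1.213, 1.208]
wrist_force: [0.7, -0.1, 0.7]
gripper_width: 88.0
```

```bash
python3 - <<'E'
from h import *
corr(522.5,-271,97,90)
E
```

```text
t 10.7 p [ 524.1 -272.   102.9] yaw 90.03 shift [0.012 0.074 0.02 ] turn [ 0.003   0.0003 -0.0006] F [ 0.7 -0.1  0.7] w 88.0
```

Lower a little, then close with 12 N.

Call:
play_rows([
  {"x": 0.01,"y": 0.06,"z": 0.02,"ax": 0.003,"ay": 0,"az": 0,"claw": 1},
  {"x": 0,"y": 0,"z": 0,"ax": 0,"ay": 0,"az": 0,"claw": 1},
  {"x": 0,"y": 0,"z": 0,"ax": 0,"ay": 0,"az": 0,"claw": 1},
  {"x": 0,"y": 0,"z": 0,"ax": 0,"ay": 0,"az": 0,"claw": 1},
  {"x": 0,"y": 0,"z": 0,"ax": 0,"ay": 0,"az": 0,"claw": 1},
  {"x": 0,"y": 0,"z": 0,"ax": 0,"ay": 0,"az": 0,"claw": 1},
  {"x": 0,"y": 0,"z": 0,"ax": 0,"ay": 0,"az": 0,"claw": 1},
  {"x": 0,"y": 0,"z": 0,"ax": 0,"ay": 0,"az": 0,"claw": 1},
  {"x": 0,"y": 0,"z": 0,"ax": 0,"ay": 0,"az": 0,"claw": 1},
  {"x": 0,"y": 0,"z": 0,"ax": 0,"ay": 0,"az": 0,"claw": 1},
], squeeze=15)

```text
time_s: 11.7
ee_pos: [522.7, -271.2, 98.2]
orientation: [-1.21, -1.209, 1.21]
wrist_force: [-0.2, -0.2, 0.0]
gripper_width: 22.2
```

```bash
cat >> h.py <<'E'
def arc(cx,cy,step,n,r=50,z=97,yw=90,kr=0.6):
    """rows for n steps of `step` deg from the measured angle; x=+Y,z=-X at yaw 90; first row also corrects radius"""
    s=robot.sense();p=s["ee_pos"];rel=p[:2]-[cx,cy];th=np.degrees(np.arctan2(rel[1],rel[0]))
    print("angle",round(th,1),"radius",round(np.hypot(*rel),1)); corr(*p[:2],z,yw)
    M=R.from_rotvec(s["orientation"]).as_matrix()
    q=p[:2].copy()
    for k in range(1,n+1):
        a=np.radians(th+step*k);t=np.array([cx+r*np.cos(a),cy+r*np.sin(a)]);d=np.r_[t-q,0];q=t
        v=M.T@d/80;print(k,np.round(v,3))
E
python3 - <<'E'
from h import *
arc(562,-238,7,10)
E
```

```text
angle -139.8 radius 51.5
t 11.7 p [ 522.7 -271.2   98.2] yaw 90.02 shift [0.    0.015 0.   ] turn [ 0.0002  0.0002 -0.0006] F [-0.2 -0.2  0. ] w 22.2
1 [-0.043  0.    -0.067]
2 [-0.048  0.    -0.059]
3 [-0.041  0.    -0.064]
4 [-0.033  0.    -0.069]
5 [-0.024  0.    -0.072]
6 [-0.015  0.    -0.075]
7 [-0.006  0.    -0.076]
8 [ 0.004  0.    -0.076]
9 [ 0.013  0.    -0.075]
10 [ 0.022  0.    -0.073]
```

Call:
play_rows([
  {"x": -0.04,"y": 0,"z": -0.06,"ax": 0,"ay": 0,"az": 0,"claw": 1},
  {"x": -0.05,"y": 0,"z": -0.06,"ax": 0,"ay": 0,"az": 0,"claw": 1},
  {"x": -0.04,"y": 0,"z": -0.065,"ax": 0,"ay": 0,"az": 0,"claw": 1},
  {"x": -0.03,"y": 0,"z": -0.07,"ax": 0,"ay": 0,"az": 0,"claw": 1},
])

```text
time_s: 12.1
ee_pos: [542.3, -285.7, 98.2]
orientation: [-1.208, -1.206, 1.21]
wrist_force: [-1.2, 0.0, 1.9]
gripper_width: 22.4
```

```bash
python3 - <<'E'
from h import *
arc(562,-238,8,10)
E
```

```text
angle -112.5 radius 51.6
t 12.1 p [ 542.3 -285.7   98.2] yaw 89.93 shift [ 0.     0.015 -0.   ] turn [-0.0017 -0.0007 -0.0004] F [-1.2  0.   1.9] w 22.4
1 [-0.009 -0.    -0.091]
2 [-0.016 -0.    -0.086]
3 [-0.004 -0.    -0.087]
4 [ 0.008 -0.    -0.087]
5 [ 0.02  -0.    -0.085]
6 [ 0.032 -0.    -0.081]
7 [ 0.043 -0.    -0.076]
8 [ 0.053 -0.    -0.069]
9 [ 0.062 -0.    -0.061]
10 [ 0.07  -0.    -0.052]
```

Call:
play_rows([
  {"x": -0.025,"y": 0,"z": -0.085,"ax": 0,"ay": 0,"az": 0,"claw": 1},
  {"x": -0.016,"y": 0,"z": -0.086,"ax": 0,"ay": 0,"az": 0,"claw": 1},
  {"x": -0.004,"y": 0,"z": -0.087,"ax": 0,"ay": 0,"az": 0,"claw": 1},
  {"x": 0.01,"y": 0,"z": -0.087,"ax": 0,"ay": 0,"az": 0,"claw": 1},
  {"x": 0.02,"y": 0,"z": -0.085,"ax": 0,"ay": 0,"az": 0,"claw": 1},
  {"x": 0.03,"y": 0,"z": -0.08,"ax": 0,"ay": 0,"az": 0,"claw": 1},
  {"x": 0.045,"y": 0,"z": -0.075,"ax": 0,"ay": 0,"az": 0,"claw": 1},
  {"x": 0.055,"y": 0,"z": -0.07,"ax": 0,"ay": 0,"az": 0,"claw": 1},
])

```text
time_s: 12.9
ee_pos: [598.9, -272.9, 97.9]
orientation: [-1.2, -1.207, 1.209]
wrist_force: [-6.8, 3.7, 6.3]
gripper_width: 22.7
```

```bash
python3 - <<'E'
from h import *
pts=np.array([[522.7,-271.2],[542.3,-285.7],robot.sense()["ee_pos"][:2]])
f=least_squares(lambda c:np.hypot(*(pts-c).T)-50,[562,-238]);print(f.x,f.fun)
arc(562,-238,9,10,r=51)
E
```

```text
[ 561.53739414 -239.61575239] [ 0.05904394 -0.06168594  0.02954633]
angle -43.5 radius 50.8
t 12.9 p [ 598.9 -272.9   97.9] yaw 90.04 shift [-0.     0.011 -0.   ] turn [-0.0041  0.0005  0.0032] F [-6.8  3.7  6.3] w 22.7
1 [ 0.076 -0.    -0.065]
2 [ 0.087  0.    -0.05 ]
3 [ 0.093  0.    -0.036]
4 [ 0.098  0.    -0.021]
5 [ 0.1    0.    -0.005]
6 [0.099 0.001 0.01 ]
7 [0.097 0.001 0.026]
8 [0.091 0.001 0.041]
9 [0.084 0.001 0.054]
10 [0.074 0.001 0.067]
```

Call:
play_rows([
  {"x": 0.075,"y": 0,"z": -0.06,"ax": -0.004,"ay": 0,"az": 0.003,"claw": 1},
  {"x": 0.087,"y": 0,"z": -0.05,"ax": 0,"ay": 0,"az": 0,"claw": 1},
  {"x": 0.093,"y": 0,"z": -0.035,"ax": 0,"ay": 0,"az": 0,"claw": 1},
  {"x": 0.097,"y": 0,"z": -0.02,"ax": 0,"ay": 0,"az": 0,"claw": 1},
  {"x": 0.099,"y": 0,"z": -0.005,"ax": 0,"ay": 0,"az": 0,"claw": 1},
  {"x": 0.098,"y": 0,"z": 0.01,"ax": 0,"ay": 0,"az": 0,"claw": 1},
  {"x": 0.096,"y": 0,"z": 0.026,"ax": 0,"ay": 0,"az": 0,"claw": 1},
  {"x": 0.09,"y": 0,"z": 0.04,"ax": 0,"ay": 0,"az": 0,"claw": 1},
])

```text
time_s: 13.7
ee_pos: [605.2, -215.1, 98.1]
orientation: [-1.213, -1.202, 1.213]
wrist_force: [-5.0, -4.3, 1.0]
gripper_width: 22.5
```

```bash
python3 - <<'E'
from h import *
arc(561.5,-239.6,9,11)
E
```

```text
angle 29.3 radius 50.1
t 13.7 p [ 605.2 -215.1   98.1] yaw 89.84 shift [ 0.     0.013 -0.   ] turn [-0.002  -0.0017 -0.004 ] F [-5.  -4.3  1. ] w 22.5
1 [ 0.081 -0.     0.056]
2 [ 0.072 -0.     0.067]
3 [ 0.06  -0.     0.077]
4 [ 0.048 -0.     0.086]
5 [0.034 0.    0.092]
6 [0.019 0.    0.096]
7 [0.003 0.    0.098]
8 [-0.012  0.     0.097]
9 [-0.027  0.     0.094]
10 [-0.041  0.001  0.089]
11 [-0.055  0.001  0.081]
```

Call:
play_rows([
  {"x": 0.08,"y": 0.005,"z": 0.055,"ax": -0.002,"ay": -0.002,"az": -0.004,"claw": 1},
  {"x": 0.072,"y": 0,"z": 0.067,"ax": 0,"ay": 0,"az": 0,"claw": 1},
  {"x": 0.06,"y": 0,"z": 0.077,"ax": 0,"ay": 0,"az": 0,"claw": 1},
  {"x": 0.048,"y": 0,"z": 0.086,"ax": 0,"ay": 0,"az": 0,"claw": 1},
  {"x": 0.034,"y": 0,"z": 0.092,"ax": 0,"ay": 0,"az": 0,"claw": 1},
  {"x": 0.02,"y": 0,"z": 0.096,"ax": 0,"ay": 0,"az": 0,"claw": 1},
  {"x": 0.003,"y": 0,"z": 0.098,"ax": 0,"ay": 0,"az": 0,"claw": 1},
  {"x": -0.012,"y": 0,"z": 0.097,"ax": 0,"ay": 0,"az": 0,"claw": 1},
  {"x": -0.027,"y": 0,"z": 0.094,"ax": 0,"ay": 0,"az": 0,"claw": 1},
  {"x": -0.04,"y": 0,"z": 0.09,"ax": 0,"ay": 0,"az": 0,"claw": 1},
])

```text
time_s: 14.7
ee_pos: [539.7, -194.5, 98.2]
orientation: [-1.226, -1.219, 1.209]
wrist_force: [4.0, -4.2, -4.0]
gripper_width: 23.1
```

```bash
python3 - <<'E'
from h import *
arc(561.5,-239.6,9,11)
E
```

```text
angle 115.8 radius 50.1
t 14.7 p [ 539.7 -194.5   98.2] yaw 90.13 shift [0.    0.015 0.   ] turn [ 0.0107  0.0015 -0.0052] F [ 4.  -4.2 -4. ] w 23.1
1 [-0.05  -0.001  0.084]
2 [-0.062 -0.001  0.076]
3 [-0.073 -0.     0.065]
4 [-0.082 -0.     0.053]
5 [-0.09  0.    0.04]
6 [-0.095  0.     0.025]
7 [-0.098  0.001  0.01 ]
8 [-0.098  0.001 -0.005]
9 [-0.096  0.001 -0.021]
10 [-0.091  0.001 -0.035]
11 [-0.085  0.002 -0.049]
```

Call:
play_rows([
  {"x": -0.05,"y": 0.005,"z": 0.084,"ax": 0.01,"ay": 0.001,"az": -0.005,"claw": 1},
  {"x": -0.062,"y": 0,"z": 0.076,"ax": 0,"ay": 0,"az": 0,"claw": 1},
  {"x": -0.073,"y": 0,"z": 0.065,"ax": 0,"ay": 0,"az": 0,"claw": 1},
  {"x": -0.082,"y": 0,"z": 0.053,"ax": 0,"ay": 0,"az": 0,"claw": 1},
  {"x": -0.09,"y": 0,"z": 0.04,"ax": 0,"ay": 0,"az": 0,"claw": 1},
  {"x": -0.095,"y": 0,"z": 0.025,"ax": 0,"ay": 0,"az": 0,"claw": 1},
  {"x": -0.098,"y": 0,"z": 0.01,"ax": 0,"ay": 0,"az": 0,"claw": 1},
  {"x": -0.098,"y": 0,"z": -0.005,"ax": 0,"ay": 0,"az": 0,"claw": 1},
  {"x": -0.096,"y": 0,"z": -0.02,"ax": 0,"ay": 0,"az": 0,"claw": 1},
  {"x": -0.09,"y": 0,"z": -0.035,"ax": 0,"ay": 0,"az": 0,"claw": 1},
])

```text
time_s: 15.7
ee_pos: [515.9, -260.4, 98.1]
orientation: [-1.203, -1.218, 1.206]
wrist_force: [1.0, 2.9, 3.3]
gripper_width: 22.5
```

```bash
python3 - <<'E'
from h import *
arc(561.5,-239.6,9,11)
E
```

```text
angle -155.4 radius 50.1
t 15.7 p [ 515.9 -260.4   98.1] yaw 90.29 shift [-0.     0.013  0.   ] turn [0.0017 0.0032 0.0047] F [1.  2.9 3.3] w 22.5
1 [-0.085 -0.001 -0.049]
2 [-0.078 -0.    -0.06 ]
3 [-0.067 -0.    -0.071]
4 [-0.055 -0.    -0.081]
5 [-0.042 -0.    -0.089]
6 [-0.027  0.    -0.094]
7 [-0.012  0.    -0.097]
8 [ 0.003  0.    -0.098]
9 [ 0.018  0.    -0.096]
10 [ 0.033  0.    -0.092]
11 [ 0.047  0.001 -0.086]
```

Call:
play_rows([
  {"x": -0.085,"y": 0.005,"z": -0.049,"ax": 0.001,"ay": 0.003,"az": 0.005,"claw": 1},
  {"x": -0.078,"y": 0,"z": -0.06,"ax": 0,"ay": 0,"az": 0,"claw": 1},
  {"x": -0.067,"y": 0,"z": -0.071,"ax": 0,"ay": 0,"az": 0,"claw": 1},
  {"x": -0.055,"y": 0,"z": -0.081,"ax": 0,"ay": 0,"az": 0,"claw": 1},
  {"x": -0.042,"y": 0,"z": -0.089,"ax": 0,"ay": 0,"az": 0,"claw": 1},
  {"x": -0.027,"y": 0,"z": -0.094,"ax": 0,"ay": 0,"az": 0,"claw": 1},
  {"x": -0.012,"y": 0,"z": -0.097,"ax": 0,"ay": 0,"az": 0,"claw": 1},
  {"x": 0.003,"y": 0,"z": -0.098,"ax": 0,"ay": 0,"az": 0,"claw": 1},
  {"x": 0.018,"y": 0,"z": -0.096,"ax": 0,"ay": 0,"az": 0,"claw": 1},
  {"x": 0.033,"y": 0,"z": -0.092,"ax": 0,"ay": 0,"az": 0,"claw": 1},
])

```text
time_s: 16.7
ee_pos: [586.7, -282.9, 97.8]
orientation: [-1.197, -1.211, 1.206]
wrist_force: [-5.1, 5.6, 8.8]
gripper_width: 22.8
```

```bash
python3 - <<'E'
from h import *
arc(561.5,-239.6,9,11)
E
```

```text
angle -59.9 radius 50.1
t 16.7 p [ 586.7 -282.9   97.8] yaw 90.13 shift [-0.    0.01 -0.  ] turn [-0.0035  0.0014  0.0063] F [-5.1  5.6  8.8] w 22.8
1 [ 0.057  0.    -0.08 ]
2 [ 0.068  0.    -0.071]
3 [ 0.078  0.    -0.06 ]
4 [ 0.086  0.001 -0.047]
5 [ 0.092  0.001 -0.033]
6 [ 0.096  0.001 -0.018]
7 [ 0.098  0.001 -0.003]
8 [0.097 0.001 0.013]
9 [0.094 0.001 0.028]
10 [0.088 0.001 0.042]
11 [0.081 0.001 0.056]
```

Call:
play_rows([
  {"x": 0.057,"y": 0.005,"z": -0.08,"ax": -0.003,"ay": 0.001,"az": 0.006,"claw": 1},
  {"x": 0.068,"y": 0,"z": -0.071,"ax": 0,"ay": 0,"az": 0,"claw": 1},
  {"x": 0.078,"y": 0,"z": -0.06,"ax": 0,"ay": 0,"az": 0,"claw": 1},
  {"x": 0.086,"y": 0,"z": -0.047,"ax": 0,"ay": 0,"az": 0,"claw": 1},
  {"x": 0.092,"y": 0,"z": -0.033,"ax": 0,"ay": 0,"az": 0,"claw": 1},
  {"x": 0.096,"y": 0,"z": -0.018,"ax": 0,"ay": 0,"az": 0,"claw": 1},
  {"x": 0.098,"y": 0,"z": 0,"ax": 0,"ay": 0,"az": 0,"claw": 1},
  {"x": 0.097,"y": 0,"z": 0.013,"ax": 0,"ay": 0,"az": 0,"claw": 1},
  {"x": 0.05,"y": 0,"z": 0.015,"ax": 0,"ay": 0,"az": 0,"claw": 1},
])

```text
time_s: 17.6
ee_pos: [610.5, -230.4, 98.1]
orientation: [-1.216, -1.2, 1.215]
wrist_force: [1.4, -1.5, 1.5]
gripper_width: 22.8
```

```bash
python3 - <<'E'
from h import *
arc(561.5,-239.6,8,6)
s=robot.camera("scene")[...,::-1];t=robot.camera("top")[...,::-1]
cv2.imwrite("pics/s4f.png",s);cv2.imwrite("pics/t4f.png",t)
a=cv2.resize(s[140:210,240:330],None,fx=6,fy=6,interpolation=cv2.INTER_CUBIC) # 540x420
w=robot.camera("wrist")[...,::-1];cv2.imwrite("pics/w4f.png",w)
cv2.imwrite("pics/s4.png",a)
E
```

```text
angle 10.6 radius 49.8
t 17.6 p [ 610.5 -230.4   98.1] yaw 89.8 shift [ 0.     0.014 -0.   ] turn [-0.0016 -0.0022 -0.0059] F [ 1.4 -1.5  1.5] w 22.8
1 [ 0.085 -0.001  0.02 ]
2 [ 0.08  -0.001  0.034]
3 [ 0.075 -0.001  0.045]
4 [ 0.068 -0.     0.055]
5 [ 0.06  -0.     0.064]
6 [ 0.05  -0.     0.071]
```

View pics/s4.png

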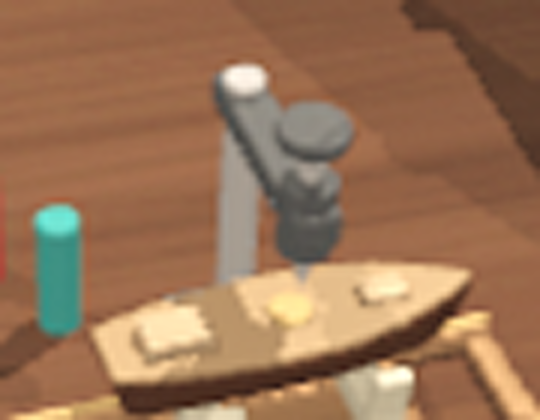

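```bash
python3 - <<'E'
from h import *
S=robot.camera_info("scene")
f=lambda x,y:(240+(x+.5)/6-.5,140+(y+.5)/6-.5)
print("head",ray(S,f(316,128),195),"mast",ray(S,f(292,308),90),"tip",ray(S,f(301,284),103))
# where the axis projects at mast height, from head ray
h=ray(S,f(316,128),195);q=proj(S,[(h[0],h[1],103),(h[0],h[1],90)]);print((q-[240,140])*6)
E
```

```text
head [554.03591851  29.72813762 195.        ] mast [551.66171188  26.47794472  90.        ] tip [550.6282584   30.23064808 103.        ]
[[299.81422024 286.77699909]
 [298.03085102 307.79271337]]
```

Call:
play_rows([
  {"x": 0.085,"y": 0,"z": 0.025,"ax": -0.001,"ay": -0.002,"az": -0.005,"claw": 1},
  {"x": 0.08,"y": 0,"z": 0.035,"ax": 0,"ay": 0,"az": 0,"claw": 1},
  {"x": 0.07,"y": 0,"z": 0.043,"ax": 0,"ay": 0,"az": 0,"claw": 1},
  {"x": 0.03,"y": 0,"z": 0.02,"ax": 0,"ay": 0,"az": 0,"claw": 1},
  {"x": 0,"y": 0,"z": 0,"ax": 0,"ay": 0,"az": 0,"claw": 1},
  {"x": 0,"y": 0,"z": 0,"ax": 0,"ay": 0,"az": 0,"claw": 1},
])

```text
time_s: 18.35
ee_pos: [599.5, -207.2, 98.1]
orientation: [-1.208, -1.209, 1.21]
wrist_force: [2.3, -0.4, 0.8]
gripper_width: 23.1
```

```bash
python3 - <<'E'
from h import *
arc(561.5,-239.6,8,2)
s=robot.camera("scene")[...,::-1]
a=cv2.resize(s[145:205,270:320],None,fx=10,fy=10,interpolation=cv2.INTER_CUBIC)
t=robot.camera("top")[...,::-1]
b=cv2.resize(t[175:225,186:286],None,fx=5,fy=5,interpolation=cv2.INTER_CUBIC)
cv2.imwrite("pics/s5.png",cv2.copyMakeBorder(a,0,0,0,0,0))
E
```

```text
angle 40.5 radius 49.9
t 18.35 p [ 599.5 -207.2   98.1] yaw 90.01 shift [-0.     0.014 -0.   ] turn [-0.0005  0.0002  0.0002] F [ 2.3 -0.4  0.8] w 23.1
1 [0.063 0.    0.06 ]
2 [0.053 0.    0.069]
```

View pics/s5.png

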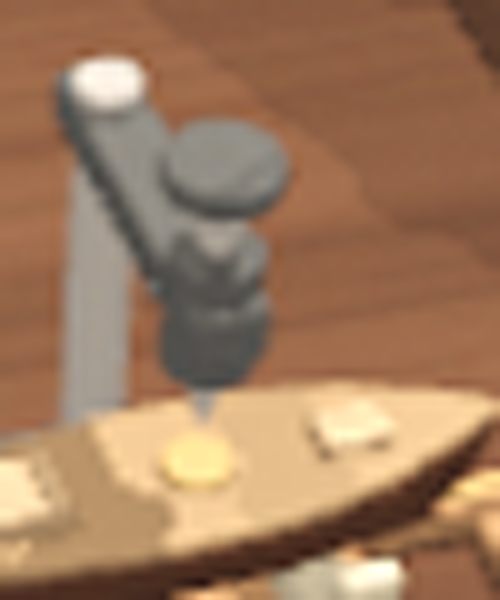

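```bash
python3 - <<'E'
from h import *
S=robot.camera_info("scene")
f=lambda x,y:(270+(x+.5)/10-.5,145+(y+.5)/10-.5)
print("mast",ray(S,f(198,460),90),"tip",ray(S,f(203,422),103),"head",ray(S,f(228,164),195))
h=ray(S,f(228,164),195);q=proj(S,[(h[0],h[1],103),(h[0],h[1],90)]);print((q-[270,145])*10)
E
```

```text
mast [551.04507819  29.79479865  90.        ] tip [550.07535916  30.69288154 103.        ] head [554.22305338  29.92701115 195.        ]
[[200.61914988 428.29988743]
 [197.63761347 463.32641176]]
```

Punch tip at (203,422), mast step at (198,460): they agree within about 1 mm. Release and lift.

Call:
play_rows([
  {"x": 0,"y": 0,"z": 0,"ax": 0,"ay": 0,"az": 0,"claw": -1},
  {"x": 0,"y": 0,"z": 0,"ax": 0,"ay": 0,"az": 0,"claw": -1},
  {"x": 0,"y": 0,"z": 0,"ax": 0,"ay": 0,"az": 0,"claw": -1},
  {"x": 0,"y": 0,"z": 0,"ax": 0,"ay": 0,"az": 0,"claw": -1},
  {"x": 0,"y": 0,"z": 0,"ax": 0,"ay": 0,"az": 0,"claw": -1},
  {"x": 0,"y": 0,"z": 0,"ax": 0,"ay": 0,"az": 0,"claw": -1},
  {"x": 0,"y": -0.2,"z": 0,"ax": 0,"ay": 0,"az": 0,"claw": -1},
  {"x": 0,"y": -0.4,"z": 0,"ax": 0,"ay": 0,"az": 0,"claw": -1},
  {"x": 0,"y": -0.5,"z": 0,"ax": 0,"ay": 0,"az": 0,"claw": -1},
  {"x": 0,"y": -0.5,"z": 0,"ax": 0,"ay": 0,"az": 0,"claw": -1},
])

```text
time_s: 19.45
ee_pos: [593.3, -207.0, 225.0]
orientation: [-1.193, -1.194, 1.215]
wrist_force: [1.0, 0.1, -0.4]
gripper_width: 87.9
```

```bash
python3 - <<'E'
from h import *
plan([(590,-200,270,90),(551,31,270,60)],step=44)
E
```

```text
t 19.45 p [ 593.3 -207.   225. ] yaw 89.86 down [-0.02   0.003 -1.   ] F [ 1.   0.1 -0.4] w 87.9
1 "x":0.044,"y":-0.281,"z":0.021,"ay":-0.0008
2 "x":0.044,"y":-0.281,"z":0.020,"ay":-0.0008
3 "x":0.481,"y":0.000,"z":0.081,"ay":0.0556
4 "x":0.472,"y":0.000,"z":0.123,"ay":0.0556
5 "x":0.460,"y":0.000,"z":0.164,"ay":0.0556
6 "x":0.444,"y":0.000,"z":0.203,"ay":0.0556
7 "x":0.424,"y":0.000,"z":0.241,"ay":0.0556
8 "x":0.402,"y":0.000,"z":0.277,"ay":0.0556
```

Call:
play_rows([
  {"x": 0.05,"y": -0.3,"z": 0.02,"ax": 0.012,"ay": 0,"az": 0,"claw": -1},
  {"x": 0.4,"y": -0.1,"z": 0.07,"ax": 0,"ay": 0,"az": 0,"claw": 1},
  {"x": 0.5,"y": 0,"z": 0.08,"ax": 0,"ay": 0,"az": 0,"claw": 1},
  {"x": 0.5,"y": 0,"z": 0.08,"ax": 0,"ay": 0,"az": 0,"claw": 1},
  {"x": 0.5,"y": 0,"z": 0.08,"ax": 0,"ay": 0,"az": 0,"claw": 1},
  {"x": 0.45,"y": 0,"z": 0.08,"ax": 0,"ay": 0,"az": 0,"claw": 1},
  {"x": 0.3,"y": 0,"z": 0.06,"ax": 0,"ay": 0,"az": 0,"claw": 1},
  {"x": 0.1,"y": 0,"z": 0.02,"ax": 0,"ay": 0,"az": 0,"claw": 1},
  {"x": 0,"y": 0,"z": 0,"ax": 0,"ay": 0,"az": 0,"claw": 1},
  {"x": 0,"y": 0,"z": 0,"ax": 0,"ay": 0,"az": 0,"claw": 1},
])

```text
time_s: 20.45
ee_pos: [559.0, 17.7, 279.7]
orientation: [-1.204, -1.191, 1.208]
wrist_force: [0.4, 0.6, 1.1]
gripper_width: 19.1
```

```bash
python3 - <<'E'
from h import *
corr(550.5,30.5,210,90)
E
```

```text
t 20.45 p [559.   17.7 279.7] yaw 89.38 shift [0.158 0.872 0.095] turn [-0.0091 -0.0069  0.0001] F [0.4 0.6 1.1] w 19.1
```

Call:
play_rows([
  {"x": 0.15,"y": 0.2,"z": 0.09,"ax": -0.009,"ay": -0.007,"az": 0,"claw": 1},
  {"x": 0,"y": 0.3,"z": 0,"ax": 0,"ay": 0,"az": 0,"claw": 1},
  {"x": 0,"y": 0.15,"z": 0,"ax": 0,"ay": 0,"az": 0,"claw": 1},
  {"x": 0,"y": 0,"z": 0,"ax": 0,"ay": 0,"az": 0,"claw": 1},
  {"x": 0,"y": 0,"z": 0,"ax": 0,"ay": 0,"az": 0,"claw": 1},
])

```text
time_s: 20.95
ee_pos: [553.9, 20.5, 228.5]
orientation: [-1.22, -1.201, 1.2]
wrist_force: [1.1, -0.1, 1.2]
gripper_width: 0.7
```

```bash
python3 - <<'E'
from h import *
corr(550.5,30.5,202,90)
s=robot.camera("scene")[...,::-1]
cv2.imwrite("pics/s6.png",cv2.resize(s[120:205,240:340],None,fx=6,fy=6,interpolation=cv2.INTER_CUBIC))
E
```

```text
t 20.95 p [553.9  20.5 228.5] yaw 89.27 shift [0.125 0.331 0.046] turn [ 0.0026 -0.0081 -0.0017] F [ 1.1 -0.1  1.2] w 0.7
```

View pics/s6.png

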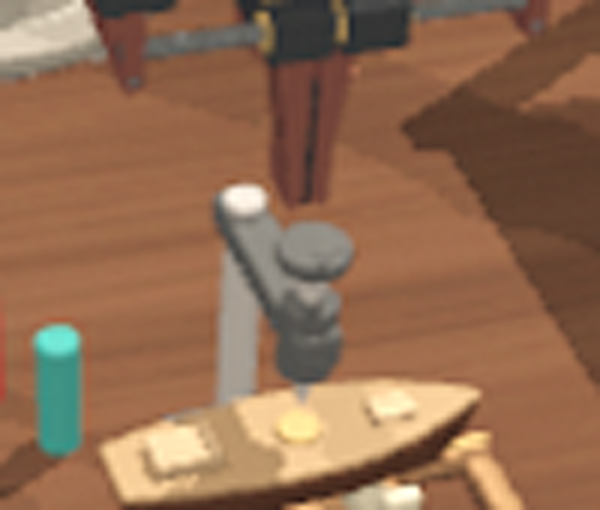

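Call:
play_rows([
  {"x": 0.12,"y": 0.1,"z": 0.05,"ax": 0.002,"ay": -0.008,"az": -0.002,"claw": 1},
  {"x": 0,"y": 0.1,"z": 0,"ax": 0,"ay": 0,"az": 0,"claw": 1},
  {"x": 0,"y": 0,"z": 0,"ax": 0,"ay": 0,"az": 0,"claw": 1},
  {"x": 0,"y": 0,"z": 0,"ax": 0,"ay": 0,"az": 0,"claw": 1},
])

```text
time_s: 21.4
ee_pos: [551.1, 31.0, 212.9]
orientation: [-1.21, -1.213, 1.207]
wrist_force: [-0.5, 0.5, 0.5]
gripper_width: 0.7
```

```bash
python3 - <<'E'
from h import *
corr(550.5,30.5,202,90)
E
```

```text
t 21.4 p [551.1  31.  212.9] yaw 90.04 shift [-0.006  0.136  0.007] turn [0.0022 0.0005 0.001 ] F [-0.5  0.5  0.5] w 0.7
```

Call:
play_rows([
  {"x": 0,"y": 0.12,"z": 0,"ax": 0.002,"ay": 0,"az": 0.001,"claw": 1},
  {"x": 0,"y": 0.1,"z": 0,"ax": 0,"ay": 0,"az": 0,"claw": 1},
  {"x": 0,"y": 0.1,"z": 0,"ax": 0,"ay": 0,"az": 0,"claw": 1},
  {"x": 0,"y": 0.06,"z": 0,"ax": 0,"ay": 0,"az": 0,"claw": 1},
  {"x": 0,"y": 0.03,"z": 0,"ax": 0,"ay": 0,"az": 0,"claw": 1},
])

```text
time_s: 21.9
ee_pos: [552.3, 31.2, 182.8]
orientation: [-1.208, -1.212, 1.207]
wrist_force: [-16.0, 0.4, 43.1]
gripper_width: 0.3
```

Call:
play_rows([
  {"x": 0,"y": -0.005,"z": 0,"ax": 0,"ay": 0,"az": 0,"claw": 1},
])

```text
time_s: 22.0
ee_pos: [552.1, 31.2, 184.3]
orientation: [-1.207, -1.212, 1.206]
wrist_force: [-3.1, -0.0, 4.7]
gripper_width: 0.5
```

Call:
play_rows([
  {"x": 0,"y": -0.1,"z": 0,"ax": 0,"ay": 0,"az": 0,"claw": 1},
  {"x": 0,"y": -0.3,"z": 0,"ax": 0,"ay": 0,"az": 0,"claw": 1},
  {"x": 0,"y": -0.5,"z": 0,"ax": 0,"ay": 0,"az": 0,"claw": 1},
  {"x": 0,"y": -0.5,"z": 0,"ax": 0,"ay": 0,"az": 0,"claw": 1},
  {"x": -0.1,"y": -0.2,"z": 0.2,"ax": 0,"ay": 0,"az": 0,"claw": 1},
  {"x": 0,"y": 0,"z": 0,"ax": 0,"ay": 0,"az": 0,"claw": 1},
  {"x": 0,"y": 0,"z": 0,"ax": 0,"ay": 0,"az": 0,"claw": 1},
])

```text
time_s: 22.7
ee_pos: [535.6, 22.3, 315.0]
orientation: [-1.207, -1.21, 1.207]
wrist_force: [-0.6, -0.1, -0.4]
gripper_width: 0.4
```

```bash
python3 - <<'E'
from h import *
corr(550,30,300,90)
s=robot.camera("scene")[...,::-1]
cv2.imwrite("pics/s7.png",cv2.resize(s,(800,600),interpolation=cv2.INTER_CUBIC))
E
```

```text
t 22.7 p [535.6  22.3 315. ] yaw 89.97 shift [ 0.096  0.188 -0.18 ] turn [-0.0004 -0.0004  0.0019] F [-0.6 -0.1 -0.4] w 0.4
```

View pics/s7.png

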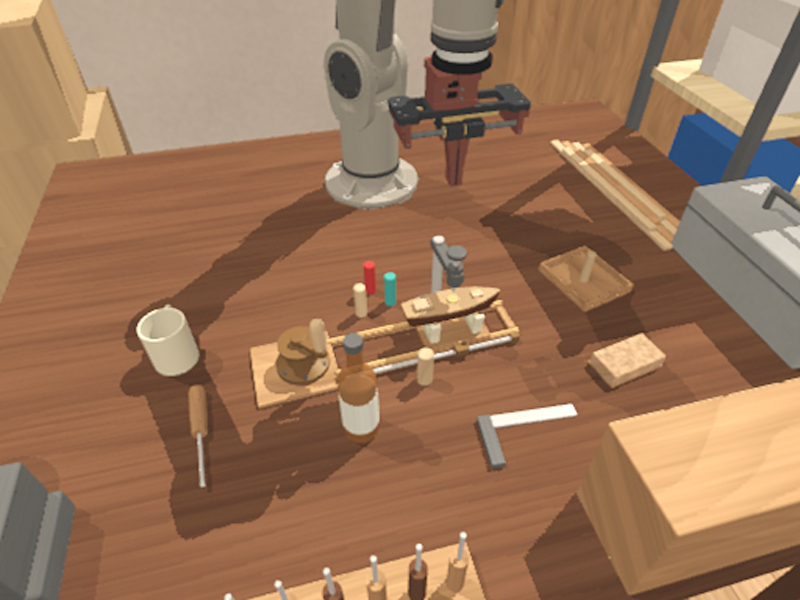

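The plug stands in the tray at (589,265). The mast step is under the punch at (455,298), the plunger is back up (head at (457,253)), and everything else is in place. Handing in.

```bash
python3 -c "
from plant import robot
print(robot.close_job())"
```

```text
the job is handed in; nothing more can be done
None
```

The job is handed in, at about 23 s of the 72 s allowed, and my last checks showed nothing failed. The hand-in itself reports no verdict.

- **Plug:** I took the plug from between the rails (about 18 mm across, plug A) and stood it in the tray. It is still there in the last picture.
- **Crank:** I held the grip for the whole turn, about 540° counter-clockwise, which moves the hull about 72 mm.
- **Mast step:** It measured within about 1 mm of the punch point along the track before I let go. I did not measure it again after the press, but in the last picture it is still under the point.
- **Punch:** I pressed the plunger to its stop. The fingertips ended at 182.8 mm, 12 mm below the head's resting height, with 43 N upward at the wrist. That is above the 40 N allowed for the arm or gripper body, but only the closed fingertips were meant to touch the head. The head looks back up in the last picture.
- **Everything else:** The other plugs and the things on the bench look unmoved in the last picture, and the arm is clear of everything.

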